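# Slide a nose-heavy dop tray across the gap to the polishing machine

## Task

Slide the loaded dop tray off the granite plate, across the open gap and onto the polishing machine's loading shelf until its nose rests squarely against the yellow stop bar, keeping it flat all the way: neither lifted nor dipping into the gap. It is nose-heavy and the granite floats on soft air mounts, so bear down on the bare ledge at the tray's heel, firmly but never hard, while you push on the step, until the whole tray has come off the granite. Go at a calm, steady pace, so that every dop stays standing in its socket, and leave everything else on the table where it is.

Things in the scene. Friction and masses are not known exactly. Their poses are not given: they have to be found in the camera images.
- tray: dop tray: brown board, 240 mm long (own x, nose at +x), 130 mm wide (own y); origin under its middle, at the underside. Heel x -120..-45 mm: bare cream-faced ledge 10 mm thick; the rest a block 26 mm thick. White glide sheet below: friction 0.2 to 0.3 on plate and shelf. Too wide and flat to grip. Starts on the granite, nose towards the gap, up to 0.1 rad askew and 12 mm off the lane
- tray_nose (a point): middle of the tray's front edge, at the underside (tray x=+120 mm); the lower front edge is half-round, radius 5 mm, and first touches down at tray x=+114 mm
- tray_step (a point): middle of the foot of the upright step, 16 mm high across the whole tray, where ledge and block meet (tray x=-45 mm, 10 mm above the underside). It faces the heel: fingertips bear down on the ledge behind it and push on it
- tray_weight (a point): about the centre of mass of tray and dops (within 5 mm along x): tray x=+54 mm; together 0.68 to 0.97 kg. Steady 8 to 10 N down on the ledge close to the step suits the whole crossing: less lets the nose drop once this point has left the granite, much more sinks the granite so that the nose strikes the shelf's edge
- plate: dark granite inspection plate, 300 x 280 x 38 mm, own x pointing across the gap; origin 60 mm below its top, under the middle of the lane at the exit edge; it spans x -300..0, y -160..+120 mm. It floats on soft air mounts: it sinks some millimetres, staying level, as the hand bears down, and rises again when unloaded. At the start its top is 60 to 76 mm above the table
- plate_edge (a point): top of the granite plate's exit edge, middle of the lane
- machine: polishing machine, fixed: steel loading shelf (250 mm deep along own x, 180 mm wide), yellow stop bar at its end, then the green bench body, 22 mm above the shelf, with the polishing wheel (up to 95 mm above the shelf). Own x points away from the granite plate, within 0.04 rad of the plate's x. Origin under the middle of the shelf's entry edge
- shelf_edge (a point): top of the loading shelf's entry edge, its middle, 52.8 mm above the machine's origin: rigid, and 6 to 8 mm lower than the granite at the start, set to suit a plate borne down with about 9 N; the open gap from the granite to here is 105 to 113 mm
- shelf_stop (a point): foot of the stop bar's face (bar 150 mm wide, 30 mm high), its middle, at shelf height; the tray's nose belongs here
- dop0: brass dop with a small stone, 26 mm wide, standing in the tray's socket at tray x=+56, y=-40 mm, 37 mm of it above the block, 1.5 mm play; origin at the foot of its shank, 12 mm above the tray's underside when seated, own z up
- dop1: brass dop with a small stone, 26 mm wide, standing in the tray's socket at tray x=+56, y=+0 mm, 37 mm of it above the block, 1.5 mm play; origin at the foot of its shank, 12 mm above the tray's underside when seated, own z up
- dop2: brass dop with a small stone, 26 mm wide, standing in the tray's socket at tray x=+56, y=+40 mm, 37 mm of it above the block, 1.5 mm play; origin at the foot of its shank, 12 mm above the tray's underside when seated, own z up
- dop3: brass dop with a small stone, 26 mm wide, standing in the tray's socket at tray x=+94, y=-40 mm, 37 mm of it above the block, 1.5 mm play; origin at the foot of its shank, 12 mm above the tray's underside when seated, own z up
- dop4: brass dop with a small stone, 26 mm wide, standing in the tray's socket at tray x=+94, y=+0 mm, 37 mm of it above the block, 1.5 mm play; origin at the foot of its shank, 12 mm above the tray's underside when seated, own z up
- dop5: brass dop with a small stone, 26 mm wide, standing in the tray's socket at tray x=+94, y=+40 mm, 37 mm of it above the block, 1.5 mm play; origin at the foot of its shank, 12 mm above the tray's underside when seated, own z up
- spare_dop: bystander: steel and brass spare dop, 30 mm wide, 48 mm tall, standing on the far strip of the granite plate; origin under its middle
- loupe: bystander: folded black loupe, 26 mm lens, 55 mm long, on the far strip of the granite plate; origin under the lens
- tang: bystander: hand-held stone holder with black handle and cream knobs, 175 mm long, 30 mm tall, lying on the table; origin at table level under its middle
- oil: bystander: amber oil bottle with red cap, 44 mm wide, 120 mm tall, on the table; origin under its middle
- tweezers: bystander: steel tweezers, 135 mm long, 4 to 6 mm tall, lying on the table; origin under their middle
- stone_box: bystander: white stone box with blue lid, 67 x 47 x 23 mm, on the table beside the loading shelf; origin under its middle

How it is judged:
By the outcome, as a careful person would: the job done as asked, in the order asked, and still so for the second after the job is handed in, with the robot touching nothing.
It also fails if it takes over 64 s, if anything falls off the work surface, if the arm or the gripper's body presses on something with over 40 N, if the wrist force passes 120 N, or if a joint passes its speed limit or range.

## Robot

A 6-joint arm with a two-finger parallel gripper is mounted at the origin on the work surface. World frame = base frame: x ahead of the robot, y to its left, z up, the work surface at z = 0. Lengths are in m, angles in rad, forces in N, time in s.
With the tool pointing down it reaches from about 0.225 to 0.725 m from the base axis. Payload 3.1 kg.
Tool frame: the origin (TCP) lies midway between the tips of the shut fingers; the grasp point (between the pads) lies 19 mm behind it; z points along the fingers, y is the line along which they close (so a half turn about z gives the same grasp; the last joint's range is limited). The gripper opens to 85 mm and grips with 20 to 120 N. Pads are 22 mm wide; open, the fingers measure 114 mm over their backs; the gripper's body (76 mm by 85 mm) begins 54 mm behind the grasp point. The pads swing forward as they close: fully open they stand 13 mm farther back than shut.
Start: joints at [1.095, 0.048, 0.099, 1.622, 0, 1.443], TCP at [0.179, 0.494, 0.231] pointing down, gripper open.
Joint ranges: [-2.91, 2.91], [-0.99, 1.94], [-1.21, 1.42], [-2.12, 2.29], [-1.49, 1.47], [-3.14, 3.14]. Speed limits (rad/s): [2.79, 2.79, 3.14, 3.14, 3.14, 3.14].

## Interface

Orientations are given as a unit quaternion [w, x, y, z].
In Python, from bench import r gives the robot as it stands. The module is installed in compiled form; this text tells all that it offers.
- The arm moves only by the tool step_arm, never from a script. Its argument "rows" is one flat list of numbers, 7 for each row, row after row: the shift along the tool's x, y, z each as a share of 0.2 m, from -1 to 1, then the turn, a rotation vector about the tool's x, y, z each as a share of 120 degrees, from -1 to 1, then the closure, from 0 (fully open) to 1 (shut). A call has 1 to 10 rows; each row is the pose to reach, as a shift and turn from the pose commanded when the call began, along the tool's axes at that moment; what a row does not reach only later rows make up. A row lasts 1/10 s, in which the tool goes at most 50 mm and 8.59 degrees, less where a joint would pass 70% of its speed; a pose out of reach is approached as far as the arm can. A call with a number of a shift or a turn outside -1 to 1 is refused whole. A call with a gripper value outside its range is refused whole. The fingers move at their own pace and stop on an object; "grip_force" is the grip in N (left out, the last holds). Time passes only in rows, so rows that repeat a pose let the fingers close. It gives the time, the measured TCP pose, the force, the opening and the grip force at its end, in the units of the state.
- r.sense(): the state, without advancing time (a new reading comes with each control period).
- r.get_image(name): name is "scene" or "top" or "wrist"; returns a dict with "pixels" (480x640x3 uint8, red, green, blue), "range_z" (480x640 float32, m along the optical axis (not along the pixel's ray), 0 where there is no reading), "vfov" (degrees; the focal length in pixels is half the picture's height over the tangent of half this angle, whatever the lens; pixels are square), "cx", "cy" (the principal point, pixels), "world_from_camera" (4x4, takes a point from camera to world coordinates). Camera axes: x right, y down, z forward; pixel columns grow to the right and rows downward; lengths in m; the calibration is good to about 2 mm. A picture is of the moment at which its call begins.
- r.finish_job(): hands the job in; it is judged then, once.
The state is a dict: "clock": time; "q": joint angles; "joint_vel": joint speeds; "joint_torque": joint torques, N m; "eef_pos": TCP position; "orientation": TCP orientation; "contact_force": force on the tool from outside, world axes, zero at the start; "ft_torque": the same for the moment, N m; "grip_width": finger opening in m; "grip_force": force on a finger pad.
Only numpy, scipy, OpenCV 4.12 (cv2) and the standard library are available. Lean on these libraries where they do the work, as an engineer would, in place of code of your own. Each camera call takes 0.05 s, during which the arm holds its last target. There are 200 camera calls.

## Working session

There is one attempt and no reset: what is moved stays moved. The work goes in short steps, Python scripts to look and compute and a tool call to move; the robot and the scene stay as the last step left them, time stands still between calls to the robot, and variables do not carry over. Pictures are saved under pics/ and viewed, at most 10 in all, crops included, and the job is handed in when it is done.

Besides the shell and the picture viewer there is one more tool, called after "Request:" by a JSON object that holds its "op" and its "data", one argument or row to a line. step_arm: Moves the arm, as the interface text tells. Its arguments: {"type":"object","properties":{"rows":{"type":"array","items":{"type":"number"}},"grip_force":{"type":"number"}},"required":["rows"]}

```bash
mkdir -p pics
cat > h.py <<'E'
import numpy as np,cv2
from bench import r
def grab(n):
    d=r.get_image(n); np.savez('/tmp/%s.npz'%n,**d); return d
def P(d,u,v,z=None):
    f=240/np.tan(np.radians(float(d['vfov'])/2)); T=d['world_from_camera']
    ray=T[:3,:3]@np.array([(u-d['cx'])/f,(v-d['cy'])/f,1])
    if z is None: s=d['range_z'][int(round(v)),int(round(u))]
    else: s=(z-T[2,3])/ray[2]
    return T[:3,3]+s*ray
E
python3 - <<'E'
from h import *
s=r.sense(); print(s)
for n in('top','scene'):
    d=grab(n); cv2.imwrite('pics/%s0.png'%n,d['pixels'][:,:,::-1]); print(n,d['vfov'],d['world_from_camera'].round(3))
E
```

```text
{'clock': 0.0, 'q': array([ 1.09520360e+00,  4.87410363e-02,  9.75900269e-02,  1.62199379e+00,
       -3.23205713e-05,  1.44301794e+00]), 'joint_vel': array([-0.00033207,  0.00037828, -0.00057776, -0.00020545, -0.00100376,
        0.00211296]), 'joint_torque': array([-1.42873591e-04, -3.38786602e+01,  3.20013213e+01,  2.03486398e-02,
       -1.43180287e-04,  1.04844048e-06]), 'eef_pos': array([0.1786717 , 0.49301115, 0.2301183 ]), 'orientation': array([-3.33470087e-04,  1.73031760e-01,  9.84915545e-01, -1.12600474e-03]), 'contact_force': array([-0.08385826, -0.80314559, -0.04481003]), 'ft_torque': array([ 0.01927322,  0.00487359, -0.01544884]), 'grip_force': 0.0, 'grip_width': 0.08541976265804001}
top 48.315189028090316 [[-0.003 -0.981  0.196  0.304]
 [-1.     0.    -0.016 -0.06 ]
 [ 0.015 -0.196 -0.98   1.421]
 [ 0.     0.     0.     1.   ]]
scene 44.76318857553975 [[ 0.872  0.348 -0.345  1.056]
 [ 0.489 -0.643  0.589 -0.923]
 [-0.017 -0.682 -0.731  1.136]
 [ 0.     0.     0.     1.   ]]
```

View pics/top0.png

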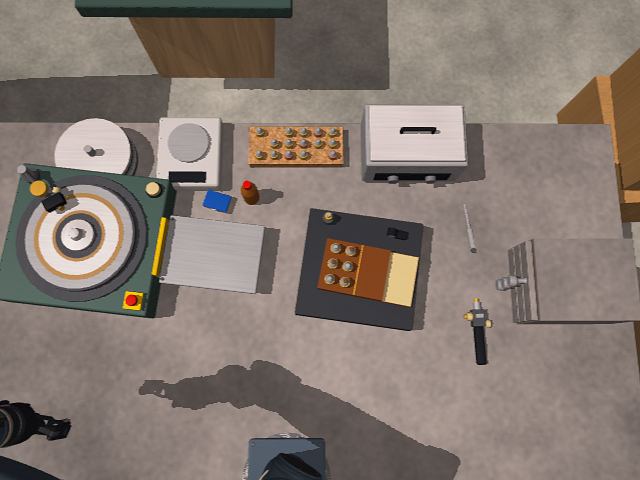

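View pics/scene0.png

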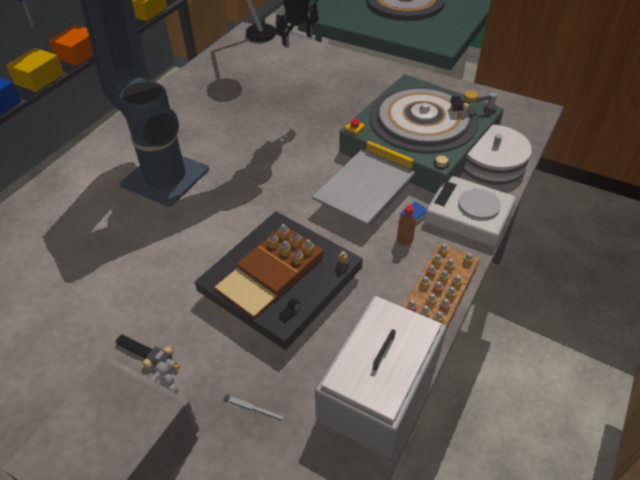

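Top view: the tray spans about (318–418, 240–305), the granite (297–423, 209–330), the shelf (162–266, 217–293) and the yellow bar is near (160, 248). I'll enlarge to read the corners.

Run:
```python
import numpy as np,cv2
d=np.load('/tmp/top.npz');im=d['pixels'][:,:,::-1]
a=cv2.resize(im[200:340,290:430],None,fx=4.2,fy=4.2,interpolation=cv2.INTER_CUBIC)
cv2.imwrite('pics/c1.png',a)
a=cv2.resize(im[205:305,145:275],None,fx=6,fy=6,interpolation=cv2.INTER_CUBIC)
cv2.imwrite('pics/c2.png',a)
```

```text
(no output)
```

View pics/c1.png

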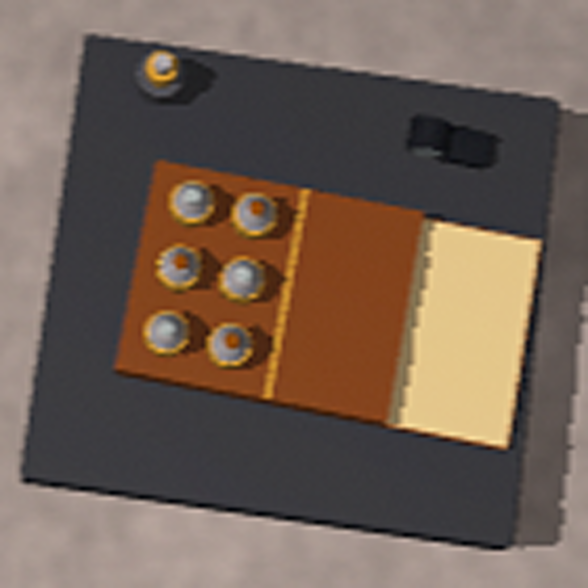

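View pics/c2.png

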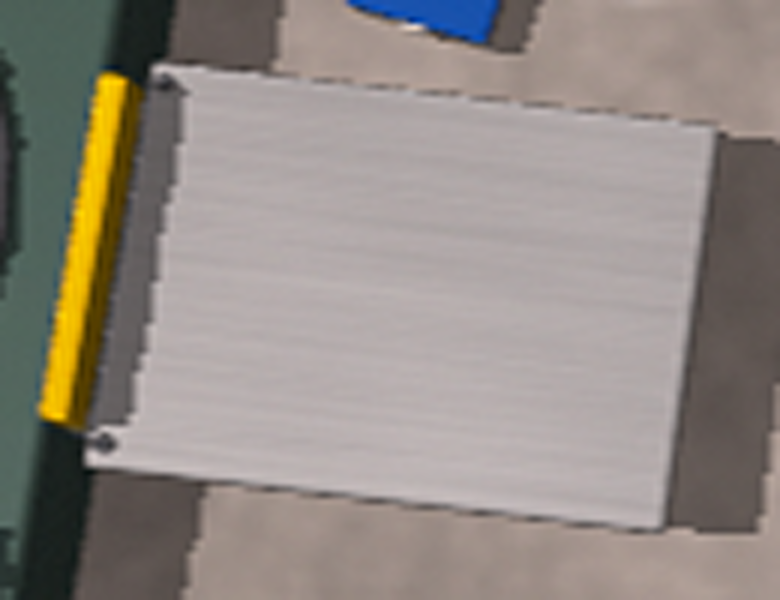

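c1: granite exit-edge corners are (86,36) and (22,482). The tray's nose-top corners are (160,160) and (116,370), and its heel corners (541,239) and (506,447). c2: shelf entry corners are (717,127) and (662,528), and the bar foot runs about (143,86)–(89,428).

```bash
cat > m.py <<'E'
from h import *
d=dict(np.load('/tmp/top.npz'))
a=lambda x,y:((x+.5)/4.2-.5+290,(y+.5)/4.2-.5+200)
b=lambda x,y:((x+.5)/6-.5+145,(y+.5)/6-.5+205)
def patch(f,x,y):
    u,v=f(x,y); return np.median([P(d,u+i,v+j)[2] for i in(-2,-1,0,1,2) for j in (-2,-1,0,1,2)])
zp=patch(a,250,470);zl=patch(a,470,340);zb=patch(a,345,310);zs=patch(b,400,300)
print('z plate,ledge,block,shelf',zp,zl,zb,zs, patch(a,100,250))
def show(n,f,pts,z):
    q=[P(d,*f(*p),z) for p in pts]
    for p,w in zip(pts,q): print(n,p,w.round(4))
    return q
pl=show('plate',a,[(86,36),(22,482),(560,102),(512,548)],zp)
bt=show('block',a,[(160,160),(116,370),(424,212),(388,425)],zp+.026)
he=show('heel',a,[(541,239),(506,447)],zp+.01)
sh=show('shelf',b,[(717,127),(662,528),(152,62),(86,466)],zs)
st=show('stop',b,[(143,86),(89,428)],zs)
def yaw(p,q): e=q-p; return np.degrees(np.arctan2(e[1],e[0]))
print('yaw plate',yaw(pl[1],pl[0])+90,yaw(pl[2],pl[0]),yaw(pl[3],pl[1]))
print('tray',yaw(he[0],bt[0]),yaw(he[1],bt[1]),yaw(bt[1],bt[0])+90,yaw(he[1],he[0])+90,yaw(bt[3],bt[2])+90)
print('shelf',yaw(sh[0],sh[2]),yaw(sh[1],sh[3]),yaw(sh[1],sh[0])+90,yaw(st[1],st[0])+90)
E
python3 m.py
```

```text
z plate,ledge,block,shelf 0.06594210318129923 0.07627255104415864 0.0914778425662146 0.05743756294185198 0.06404246148916704
plate (86, 36) [ 0.68   -0.0611  0.0659]
plate (22, 482) [ 0.4031 -0.0226  0.0659]
plate (560, 102) [ 0.6378 -0.3562  0.0659]
plate (512, 548) [ 0.3632 -0.3159  0.0659]
block (160, 160) [ 0.5951 -0.1059  0.0919]
block (116, 370) [ 0.4673 -0.0788  0.0919]
block (424, 212) [ 0.563  -0.2652  0.0919]
block (388, 425) [ 0.4344 -0.24    0.0919]
heel (541, 239) [ 0.5493 -0.3387  0.0759]
heel (506, 447) [ 0.4227 -0.3126  0.0759]
shelf (717, 127) [0.6347 0.0593 0.0574]
shelf (662, 528) [0.4593 0.0798 0.0574]
shelf (152, 62) [0.6638 0.3062 0.0574]
shelf (86, 466) [0.4861 0.3252 0.0574]
stop (143, 86) [0.653  0.3096 0.0574]
stop (89, 428) [0.5025 0.3248 0.0574]
yaw plate 82.09352582617649 81.85878528453719 82.25206343009145
tray 78.8719136873199 79.17912339217182 78.05729288206476 78.34852112592856 78.90364706505713
shelf 83.28819789760661 83.75983605435293 83.34842824306 84.23046933918036
```

Request:
{"op": "step_arm", "data": {
  "rows": [-0.15,-0.17,0,0,0,0,0.25,-0.3,-0.33,0,0,0,0,0.25,-0.45,-0.5,0,0,0,0,0.25,-0.6,-0.67,0,0,0,0,0.25,-0.75,-0.83,0,0,0,0,0.25,-0.9,-1,0,0,0,0,0.25,-0.9,-1,0,0,0,0,0.25],
  "grip_force": 40
}}

```text
clock: 0.8
eef_pos: [0.2816, 0.24, 0.231]
orientation: [0.001, 0.177, 0.984, -0.001]
contact_force: [-1.4, -0.0, -0.3]
grip_width: 0.0642
grip_force: 0.0
```

Request:
{"op": "step_arm", "data": {
  "rows": [-0.15,-0.17,0,0,0,0,0.25,-0.3,-0.33,0,0,0,0,0.25,-0.45,-0.5,0,0,0,0,0.25,-0.6,-0.67,0,0,0,0,0.25,-0.75,-0.83,0,0,0,0,0.25,-0.9,-1,0,0,0,0,0.25,-0.9,-1,0,0,0,0,0.25]
}}

```text
clock: 1.5
eef_pos: [0.3824, -0.0091, 0.2304]
orientation: [-0.0, 0.177, 0.984, -0.001]
contact_force: [-0.4, 1.2, -0.5]
grip_width: 0.0639
grip_force: 0.0
```

Request:
{"op": "step_arm", "data": {
  "rows": [-0.15,-0.17,0,0,0,0.07,0.25,-0.3,-0.33,0,0,0,0.14,0.25,-0.45,-0.5,0,0,0,0.21,0.25,-0.6,-0.67,0,0,0,0.28,0.25,-0.75,-0.83,0,0,0,0.35,0.25,-0.9,-1,0,0,0,0.42,0.25,-0.9,-1,0,0,0,0.49,0.25,-0.9,-1,0,0,0,0.56,0.25,-0.9,-1,0,0,0,0.63,0.25,-0.9,-1,0,0,0,0.678,0.25]
}}

```text
clock: 2.5
eef_pos: [0.4827, -0.2529, 0.2305]
orientation: [-0.001, 0.774, 0.633, 0.0]
contact_force: [-0.3, 0.4, 0.5]
grip_width: 0.0641
grip_force: 0.0
```

```bash
cat >> h.py <<'E'
def st(tx=None,ty=None,tz=None,th=None):
    s=r.sense(); w,x,y,z=s['orientation']
    from scipy.spatial.transform import Rotation as R
    M=R.from_quat([x,y,z,w]).as_matrix(); h=np.degrees(np.arctan2(M[1,0],M[0,0]))
    print('t%.2f'%s['clock'],'pos',(s['eef_pos']*1e3).round(1),'head %.2f'%h,'tilt',M[:2,2].round(4),'F',s['contact_force'].round(2),'T',s['ft_torque'].round(2),'w',round(s['grip_width'],4))
    if tx is not None:
        dd=np.array([tx,ty,tz if tz else s['eef_pos'][2]])-s['eef_pos']; print('share',(M.T@dd/.2).round(3),'turn',((h-th)/120).round(3) if th else 0)
    return s,M,h
E
python3 -c "
from h import *
st(.4947,-.2786,.10,78.7)"
```

```text
t2.50 pos [ 482.7 -252.9  230.5] head 78.50 tilt [-0.0011  0.0017] F [-0.25  0.36  0.47] T [ 0.07 -0.02 -0.04] w 0.0641
share [-0.115  0.085  0.652] turn -0.002
```

Request:
{"op": "step_arm", "data": {
  "rows": [-0.115,0.085,0.1,0,0,0,0.25,-0.115,0.085,0.25,0,0,0,0.25,-0.115,0.085,0.4,0,0,0,0.25,-0.115,0.085,0.52,0,0,0,0.25,-0.115,0.085,0.6,0,0,0,0.25,-0.115,0.085,0.65,0,0,0,0.25,-0.115,0.085,0.65,0,0,0,0.25]
}}

```text
clock: 3.2
eef_pos: [0.4936, -0.2784, 0.0991]
orientation: [-0.002, 0.773, 0.635, -0.0]
contact_force: [0.1, 0.4, -0.5]
grip_width: 0.0641
grip_force: 0.0
```

Run:
```python
from h import *
st(.4947,-.2786,.08,78.7)
d=grab('wrist'); cv2.imwrite('pics/w1.png',d['pixels'][:,:,::-1])
```

```text
t3.20 pos [ 493.6 -278.4   99.1] head 78.79 tilt [-0.0033  0.0028] F [ 0.1   0.41 -0.48] T [-0.05 -0.03 -0.03] w 0.0641
share [0.    0.006 0.096] turn 0.001
```

View pics/w1.png

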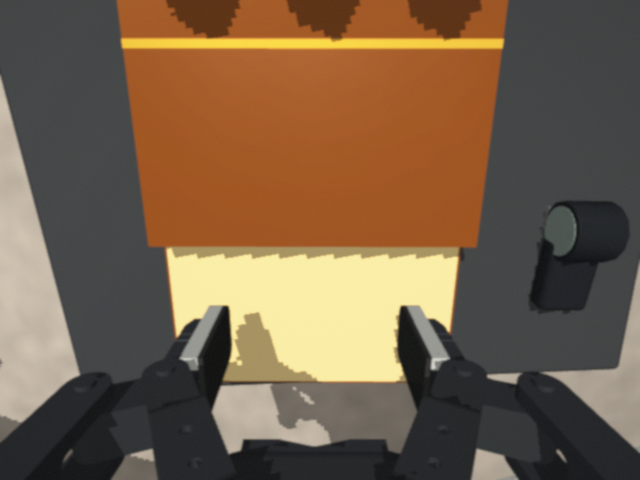

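The wrist view shows the step's top edge level across the image from (148,246) to (478,246), and the fingers are centred on it at about x=314. The tool is aligned with the tray.

Run:
```python
from h import *
d=dict(np.load('/tmp/wrist.npz'))
s,M,h=st()
for p,z in(((148,246),.092),((478,246),.092),((167,249),.076),((459,249),.076),((225,383),.076),((400,382),.076)):
    w=P(d,*p,z); print(p,w.round(4),(M.T@(w-s['eef_pos'])).round(4))
for p in ((300,200),(300,320),(60,150)): print(P(d,*p))
```

```text
t3.25 pos [ 494.3 -279.3  100.7] head 78.77 tilt [-0.0012  0.0012] F [-0.11 -0.43  1.02] T [ 0.02 -0.   -0.04] w 0.0639
(148, 246) [ 0.434  -0.2374  0.092 ] [ 0.0293 -0.0672  0.0088]
(478, 246) [ 0.5621 -0.2626  0.092 ] [0.0295 0.0633 0.0086]
(167, 249) [ 0.4339 -0.244   0.076 ] [ 0.0227 -0.0661  0.0248]
(459, 249) [ 0.5596 -0.2688  0.076 ] [0.023  0.062  0.0246]
(225, 383) [ 0.441 -0.316  0.076] [-0.0464 -0.0451  0.0247]
(400, 382) [ 0.5252 -0.3318  0.076 ] [-0.0456  0.0406  0.0246]
[ 0.4969121  -0.23096901  0.09213923]
[ 0.48418072 -0.2891213   0.07635821]
[ 0.39777246 -0.19434364  0.06639657]
```

Request:
{"op": "step_arm", "data": {
  "rows": [0.03,-0.01,0.03,0,0,0,0.25,0.065,-0.01,0.06,0,0,0,0.25,0.065,-0.01,0.09,0,0,0,0.25,0.065,-0.01,0.105,0,0,0,0.25,0.065,-0.01,0.115,0,0,0,0.25,0.065,-0.01,0.125,0,0,0,0.25,0.065,-0.01,0.125,0,0,0,0.25,0.065,-0.01,0.125,0,0,0,0.25]
}}

```text
clock: 4.05
eef_pos: [0.4949, -0.2675, 0.0764]
orientation: [0.0, 0.773, 0.634, -0.0]
contact_force: [0.3, 0.0, 0.0]
grip_width: 0.0636
grip_force: 0.0
```

```bash
python3 -c "
from h import *
st()"
```

```text
t4.05 pos [ 494.9 -267.5   76.4] head 78.70 tilt [ 0.0001 -0.0002] F [0.26 0.01 0.  ] T [-0.01 -0.   -0.01] w 0.0636
```

Request:
{"op": "step_arm", "data": {
  "rows": [0,0,0.01,0,0,0,0.25,0,0,0.02,0,0,0,0.25,0,0,0.03,0,0,0,0.25,0,0,0.04,0,0,0,0.25,0,0,0.045,0,0,0,0.25,0,0,0.045,0,0,0,0.25]
}}

```text
clock: 4.65
eef_pos: [0.495, -0.2674, 0.0675]
orientation: [0.0, 0.773, 0.634, 0.0]
contact_force: [-0.2, 0.3, 2.0]
grip_width: 0.0641
grip_force: 1.2
```

Request:
{"op": "step_arm", "data": {
  "rows": [0,0,0.005,0,0,0,0.25,0,0,0.01,0,0,0,0.25,0,0,0.015,0,0,0,0.25,0,0,0.02,0,0,0,0.25,0,0,0.02,0,0,0,0.25]
}}

```text
clock: 5.15
eef_pos: [0.495, -0.2674, 0.0645]
orientation: [0.0, 0.773, 0.634, 0.0]
contact_force: [-1.8, 0.9, 6.2]
grip_width: 0.0643
grip_force: 3.4
```

```bash
python3 -c "
from h import *
st()"
```

```text
t5.15 pos [ 495.  -267.4   64.5] head 78.71 tilt [ 0.0006 -0.0006] F [-1.79  0.88  6.22] T [ 0.25  0.49 -0.04] w 0.0643
```

Request:
{"op": "step_arm", "data": {
  "rows": [0.002,0,0.005,0,0,0,0.25,0.007,0,0.01,0,0,0,0.25,0.013,0,0.012,0,0,0,0.25,0.02,0,0.012,0,0,0,0.25,0.028,0,0.012,0,0,0,0.25,0.036,0,0.012,0,0,0,0.25,0.044,0,0.012,0,0,0,0.25,0.052,0,0.012,0,0,0,0.25,0.06,0,0.012,0,0,0,0.25]
}}

```text
clock: 6.05
eef_pos: [0.4986, -0.2585, 0.0638]
orientation: [0.004, 0.773, 0.634, -0.001]
contact_force: [-0.7, -4.0, 7.6]
grip_width: 0.064
grip_force: 4.9
```

Run:
```python
from h import *
st()
d=grab('wrist'); s,M,h=st()
hsv=cv2.cvtColor(d['pixels'],cv2.COLOR_RGB2HSV)
# orange line and block/ledge edge columns
for u in (200,250,300,350,400):
    c=hsv[:,u]; print(u,[ (v,tuple(int(k) for k in c[v])) for v in range(200,330,10)][:13])
cv2.imwrite('pics/w2.png',d['pixels'][:,:,::-1])
```

```text
t6.05 pos [ 498.6 -258.5   63.8] head 78.67 tilt [ 0.0033 -0.0069] F [-0.67 -4.05  7.64] T [-0.65  0.55 -0.02] w 0.064
t6.10 pos [ 498.7 -258.3   63.8] head 78.67 tilt [ 0.0034 -0.0066] F [-0.61 -3.32  8.94] T [-0.58  0.54  0.01] w 0.0641
200 [(200, (12, 198, 179)), (210, (12, 196, 178)), (220, (13, 200, 177)), (230, (12, 199, 178)), (240, (12, 201, 178)), (250, (13, 200, 177)), (260, (12, 201, 178)), (270, (12, 200, 177)), (280, (12, 200, 176)), (290, (13, 200, 177)), (300, (12, 199, 178)), (310, (13, 199, 178)), (320, (11, 148, 169))]
250 [(200, (12, 197, 180)), (210, (12, 196, 178)), (220, (12, 199, 177)), (230, (12, 197, 177)), (240, (12, 198, 179)), (250, (12, 198, 179)), (260, (12, 199, 178)), (270, (12, 200, 177)), (280, (12, 199, 178)), (290, (12, 199, 178)), (300, (12, 200, 177)), (310, (12, 199, 178)), (320, (13, 170, 179))]
300 [(200, (12, 197, 181)), (210, (13, 199, 178)), (220, (13, 198, 179)), (230, (12, 196, 177)), (240, (12, 199, 178)), (250, (12, 200, 177)), (260, (13, 202, 177)), (270, (12, 199, 178)), (280, (12, 198, 178)), (290, (12, 197, 179)), (300, (12, 201, 178)), (310, (12, 199, 178)), (320, (14, 165, 185))]
350 [(200, (12, 199, 181)), (210, (12, 198, 179)), (220, (12, 196, 178)), (230, (12, 195, 179)), (240, (12, 198, 178)), (250, (12, 201, 178)), (260, (12, 199, 178)), (270, (12, 199, 178)), (280, (12, 203, 178)), (290, (12, 197, 179)), (300, (12, 197, 177)), (310, (12, 200, 177)), (320, (13, 170, 179))]
400 [(200, (12, 198, 179)), (210, (12, 195, 178)), (220, (12, 196, 177)), (230, (12, 199, 178)), (240, (12, 199, 178)), (250, (12, 199, 178)), (260, (12, 200, 177)), (270, (13, 203, 177)), (280, (12, 201, 178)), (290, (12, 198, 179)), (300, (13, 202, 177)), (310, (12, 200, 177)), (320, (12, 195, 158))]
```

View pics/w2.png

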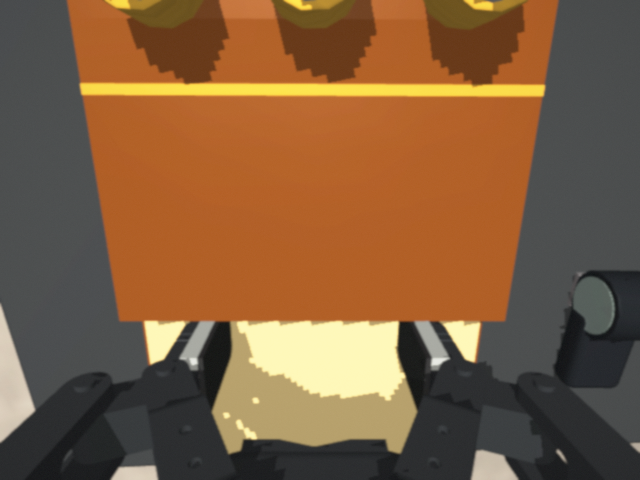

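The step's top edge is now at row 320, right in front of the fingertips, with the tray still square to them. I'll carry on pushing.

Request:
{"op": "step_arm", "data": {
  "rows": [0.01,0,0.001,0,0,0,0.25,0.02,0,0.002,0,0,0,0.25,0.03,0,0.003,0,0,0,0.25,0.04,0,0.003,0,0,0,0.25,0.05,0,0.003,0,0,0,0.25,0.06,0,0.003,0,0,0,0.25]
}}

```text
clock: 6.7
eef_pos: [0.5012, -0.2469, 0.0634]
orientation: [0.004, 0.774, 0.634, -0.001]
contact_force: [-0.4, -3.7, 9.3]
grip_width: 0.0641
grip_force: 5.8
```

```bash
cat >> h.py <<'E'
def edge(d,s,M,zs):
    """step top edge in the tool frame from wrist picture; zs = height of block top"""
    hsv=cv2.cvtColor(d['pixels'],cv2.COLOR_RGB2HSV).astype(int)
    br=(abs(hsv[...,0]-12)<3)&(hsv[...,1]>180)&(hsv[...,2]>120)
    pts=[]
    for u in (240,280,320,360,390):
        v=np.where(br[150:400,u])[0].max()+150.5; pts.append(M.T@(P(d,u,v,zs)-s['eef_pos']))
    v=240; c=np.where(br[v])[0]; a=P(d,c.min(),v,zs);b=P(d,c.max()+1,v,zs); m=M.T@((a+b)/2-s['eef_pos'])
    pts=np.array(pts); k=np.polyfit(pts[:,1],pts[:,0],1)
    print('step x in tool %.1f mm, tray-tool skew %.2f deg, tray mid y %.1f, width %.1f'%(k[1]*1e3,np.degrees(k[0]),m[1]*1e3,np.linalg.norm(a-b)*1e3))
E
python3 - <<'E'
from h import *
d=grab('wrist'); s,M,h=st(); edge(d,s,M,s['eef_pos'][2]+.0085+.016)
print([np.median(d['range_z'][a:a+20,300:340]) for a in (150,250,340)],P(d,320,250))
E
```

```text
t6.75 pos [ 501.3 -246.5   63.4] head 78.67 tilt [ 0.0039 -0.0067] F [-1.16 -4.09  9.65] T [-0.6   0.48 -0.02] w 0.064
step x in tool 13.0 mm, tray-tool skew -0.16 deg, tray mid y -1.0, width 127.1
[np.float32(0.118376374), np.float32(0.1280351), np.float32(0.15621018)] [ 0.50965147 -0.21052901  0.0864799 ]
```

Request:
{"op": "step_arm", "data": {
  "rows": [0.012,-0.001,0.001,0,0,-0.001,0.25,0.024,-0.001,0.001,0,0,-0.002,0.25,0.036,-0.002,0.002,0,0,-0.003,0.25,0.048,-0.003,0.002,0,0,-0.004,0.25,0.06,-0.003,0.002,0,0,-0.005,0.25,0.072,-0.004,0.002,0,0,-0.006,0.25,0.084,-0.005,0.002,0,0,-0.007,0.25,0.096,-0.005,0.002,0,0,-0.008,0.25,0.108,-0.006,0.002,0,0,-0.009,0.25,0.12,-0.007,0.002,0,0,-0.01,0.25]
}}

```text
clock: 7.75
eef_pos: [0.5049, -0.2231, 0.0632]
orientation: [0.004, 0.767, 0.642, -0.0]
contact_force: [-0.1, -4.8, 8.9]
grip_width: 0.0641
grip_force: 6.4
```

```bash
cat > e.py <<'E'
from h import *
d=grab('wrist'); s,M,h=st(); edge(d,s,M,s['eef_pos'][2]+.007+.016)
u=np.array([np.cos(np.radians(83.5)),np.sin(np.radians(83.5))]); p=s['eef_pos'][:2]+.012*M[:2,0]; t=np.array([.558,.153]); e=t-p
print('remaining fwd %.1f mm, dir %.1f deg'%(np.linalg.norm(e)*1e3,np.degrees(np.arctan2(e[1],e[0]))),'block top z',[round(float(P(d,x,250)[2]),4) for x in (220,320,420)],round(float(P(d,320,120)[2]),4))
E
python3 e.py
```

```text
t7.80 pos [ 505.  -222.6   63.2] head 79.88 tilt [ 0.0049 -0.0066] F [ 1.06 -2.36  9.55] T [-0.6   0.42 -0.03] w 0.0638
step x in tool 12.1 mm, tray-tool skew -0.19 deg, tray mid y -0.8, width 128.4
remaining fwd 367.3 mm, dir 82.0 deg block top z [0.0857, 0.0869, 0.0861] 0.0861
```

Request:
{"op": "step_arm", "data": {
  "rows": [0.012,-0.0005,0,0,0,-0.001,0.25,0.024,-0.001,0,0,0,-0.002,0.25,0.036,-0.0015,0.001,0,0,-0.003,0.25,0.048,-0.002,0.001,0,0,-0.004,0.25,0.06,-0.0025,0.001,0,0,-0.005,0.25,0.072,-0.003,0.001,0,0,-0.006,0.25,0.084,-0.0035,0.001,0,0,-0.007,0.25,0.096,-0.004,0.001,0,0,-0.008,0.25,0.108,-0.0045,0.001,0,0,-0.009,0.25,0.12,-0.005,0.001,0,0,-0.01,0.25]
}}

```text
clock: 8.8
eef_pos: [0.5082, -0.1992, 0.0631]
orientation: [0.004, 0.76, 0.65, -0.0]
contact_force: [-0.5, -4.2, 9.3]
grip_width: 0.0641
grip_force: 6.4
```

Request:
{"op": "step_arm", "data": {
  "rows": [0.012,0,0,0,0,-0.001,0.25,0.024,-0.001,0,0,0,-0.002,0.25,0.036,-0.001,0,0,0,-0.003,0.25,0.048,-0.001,0,0,0,-0.004,0.25,0.06,-0.001,0,0,0,-0.005,0.25,0.072,-0.002,0,0,0,-0.006,0.25,0.084,-0.002,0,0,0,-0.007,0.25,0.096,-0.002,0,0,0,-0.008,0.25,0.108,-0.002,0,0,0,-0.009,0.25,0.12,-0.002,0,0,0,-0.01,0.25]
}}

```text
clock: 9.8
eef_pos: [0.5116, -0.1754, 0.063]
orientation: [0.004, 0.753, 0.658, -0.0]
contact_force: [0.8, -3.1, 9.7]
grip_width: 0.0643
grip_force: 6.2
```

```bash
python3 e.py
```

```text
t9.85 pos [ 511.6 -174.9   63. ] head 82.28 tilt [ 0.0051 -0.0062] F [-0.13 -2.84  9.57] T [-0.61  0.43 -0.08] w 0.0639
step x in tool 12.2 mm, tray-tool skew -0.19 deg, tray mid y -0.8, width 128.4
remaining fwd 319.2 mm, dir 81.9 deg block top z [0.0856, 0.0857, 0.0861] 0.0854
```

Request:
{"op": "step_arm", "data": {
  "rows": [0.012,0,0,0,0,-0.001,0.25,0.024,0,0,0,0,-0.002,0.25,0.036,0,0,0,0,-0.003,0.25,0.048,0,0,0,0,-0.004,0.25,0.06,0,0,0,0,-0.005,0.25,0.072,0,0,0,0,-0.006,0.25,0.084,0,0,0,0,-0.007,0.25,0.096,0.001,0,0,0,-0.008,0.25,0.108,0.001,0,0,0,-0.009,0.25,0.12,0.001,0,0,0,-0.01,0.25]
}}

```text
clock: 10.85
eef_pos: [0.515, -0.1515, 0.0629]
orientation: [0.004, 0.746, 0.666, -0.0]
contact_force: [-0.1, -3.4, 9.4]
grip_width: 0.064
grip_force: 6.0
```

Request:
{"op": "step_arm", "data": {
  "rows": [0.012,0,0,0,0,0,0.25,0.024,0.001,0,0,0,0,0.25,0.036,0.001,0,0,0,0,0.25,0.048,0.001,0,0,0,0,0.25,0.06,0.001,0,0,0,0,0.25,0.072,0.002,0,0,0,0,0.25,0.084,0.002,0,0,0,0,0.25,0.096,0.002,0,0,0,0,0.25,0.108,0.003,0,0,0,0,0.25,0.12,0.003,0,0,0,0,0.25]
}}

```text
clock: 11.85
eef_pos: [0.5183, -0.1276, 0.0629]
orientation: [0.004, 0.746, 0.666, -0.0]
contact_force: [-0.0, -3.7, 9.6]
grip_width: 0.0641
grip_force: 5.8
```

```bash
python3 e.py
python3 - <<'E'
from h import *
d=grab('scene'); im=d['pixels'][:,:,::-1][130:360,180:440]; cv2.imwrite('pics/s2.png',cv2.resize(im,None,fx=2.6,fy=2.6))
d=grab('top'); cv2.imwrite('pics/t2.png',cv2.resize(d['pixels'][:,:,::-1][200:340,140:430],None,fx=2.7,fy=2.7,interpolation=cv2.INTER_CUBIC))
E
```

```text
t11.90 pos [ 518.4 -127.1   62.9] head 83.47 tilt [ 0.0051 -0.0057] F [ 0.38 -3.11 10.41] T [-0.66  0.49  0.01] w 0.0641
step x in tool 12.2 mm, tray-tool skew -0.18 deg, tray mid y -0.8, width 128.4
remaining fwd 270.9 mm, dir 81.9 deg block top z [0.085, 0.0859, 0.0857] 0.085
```

View pics/t2.png

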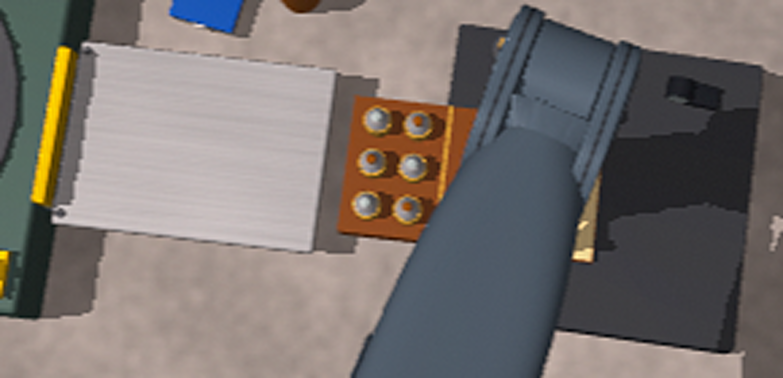

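All six dops are standing. The nose edge, (355,95)–(338,235), is just short of the shelf entry, (337,70)–(312,250), and is centred and parallel to it.

Request:
{"op": "step_arm", "data": {
  "rows": [0.012,0,0,0,0,0,0.25,0.024,0.001,0,0,0,0,0.25,0.036,0.001,0,0,0,0,0.25,0.048,0.001,0,0,0,0,0.25,0.06,0.002,0,0,0,0,0.25,0.072,0.002,0,0,0,0,0.25,0.084,0.002,0,0,0,0,0.25,0.096,0.003,0,0,0,0,0.25,0.108,0.003,0,0,0,0,0.25,0.12,0.003,0,0,0,0,0.25]
}}

```text
clock: 13.0
eef_pos: [0.5217, -0.1037, 0.0628]
orientation: [0.004, 0.746, 0.666, -0.0]
contact_force: [-0.5, -4.0, 8.9]
grip_width: 0.0643
grip_force: 5.8
```

Request:
{"op": "step_arm", "data": {
  "rows": [0.012,0,0,0,0,0,0.25,0.024,0.001,0,0,0,0,0.25,0.036,0.001,0,0,0,0,0.25,0.048,0.001,0,0,0,0,0.25,0.06,0.002,0,0,0,0,0.25,0.072,0.002,0,0,0,0,0.25]
}}

```text
clock: 13.6
eef_pos: [0.5237, -0.0893, 0.0629]
orientation: [0.004, 0.746, 0.666, -0.0]
contact_force: [-0.6, -3.9, 10.7]
grip_width: 0.0637
grip_force: 6.0
```

```bash
python3 e.py
```

```text
t13.65 pos [523.7 -88.9  62.9] head 83.48 tilt [ 0.0053 -0.0053] F [-1.33 -3.46 10.54] T [-0.64  0.48 -0.01] w 0.0641
step x in tool 12.2 mm, tray-tool skew -0.18 deg, tray mid y -0.8, width 128.4
remaining fwd 232.3 mm, dir 81.9 deg block top z [0.0856, 0.0857, 0.0851] 0.0849
```

Request:
{"op": "step_arm", "data": {
  "rows": [0.012,0,0,0,0,0,0.25,0.024,0.001,0,0,0,0,0.25,0.036,0.001,0,0,0,0,0.25,0.048,0.001,0,0,0,0,0.25,0.06,0.002,0,0,0,0,0.25,0.072,0.002,0,0,0,0,0.25]
}}

```text
clock: 14.25
eef_pos: [0.5259, -0.0752, 0.0633]
orientation: [0.004, 0.746, 0.666, 0.0]
contact_force: [-0.5, -3.9, 10.9]
grip_width: 0.0642
grip_force: 6.6
```

Request:
{"op": "step_arm", "data": {
  "rows": [0.012,0,0,0,0,0,0.25,0.024,0.001,0,0,0,0,0.25,0.036,0.001,0,0,0,0,0.25,0.048,0.001,0,0,0,0,0.25,0.06,0.002,0,0,0,0,0.25,0.072,0.002,0,0,0,0,0.25]
}}

```text
clock: 14.85
eef_pos: [0.5282, -0.061, 0.0635]
orientation: [0.004, 0.746, 0.666, 0.0]
contact_force: [-1.2, -4.6, 12.5]
grip_width: 0.0641
grip_force: 7.1
```

```bash
python3 e.py
```

```text
t14.90 pos [528.2 -60.5  63.6] head 83.48 tilt [ 0.0064 -0.0056] F [-0.3  -3.45 13.93] T [-0.68  0.62  0.05] w 0.0638
step x in tool 12.2 mm, tray-tool skew -0.22 deg, tray mid y -0.8, width 128.4
remaining fwd 203.5 mm, dir 82.0 deg block top z [0.0857, 0.0858, 0.0858] 0.0866
```

Request:
{"op": "step_arm", "data": {
  "rows": [0.01,0,-0.003,0,0,0,0.25,0.021,0.001,-0.006,0,0,0,0.25,0.032,0.001,-0.009,0,0,0,0.25,0.044,0.001,-0.012,0,0,0,0.25,0.056,0.002,-0.013,0,0,0,0.25]
}}

```text
clock: 15.4
eef_pos: [0.5294, -0.0495, 0.0656]
orientation: [0.004, 0.746, 0.666, 0.0]
contact_force: [-0.5, -4.0, 11.3]
grip_width: 0.0639
grip_force: 5.9
```

```bash
python3 e.py
```

```text
t15.45 pos [529.5 -49.   65.6] head 83.48 tilt [ 0.0055 -0.0047] F [-1.11 -3.97 11.06] T [-0.6  0.5 -0. ] w 0.0636
step x in tool 12.6 mm, tray-tool skew -0.18 deg, tray mid y -0.8, width 127.2
remaining fwd 192.0 mm, dir 81.9 deg block top z [0.0878, 0.0873, 0.0874] 0.0867
```

Request:
{"op": "step_arm", "data": {
  "rows": [0.012,0,-0.001,0,0,0,0.25,0.024,0.001,-0.002,0,0,0,0.25,0.036,0.001,-0.003,0,0,0,0.25,0.048,0.001,-0.004,0,0,0,0.25,0.06,0.002,-0.005,0,0,0,0.25]
}}

```text
clock: 15.95
eef_pos: [0.531, -0.0374, 0.0663]
orientation: [0.003, 0.746, 0.666, 0.0]
contact_force: [0.6, -3.6, 8.5]
grip_width: 0.0641
grip_force: 5.7
```

```bash
python3 e.py
```

```text
t16.00 pos [531.1 -37.   66.3] head 83.48 tilt [ 0.005  -0.0043] F [-0.28 -2.46  9.5 ] T [-0.61  0.5   0.06] w 0.0636
step x in tool 12.6 mm, tray-tool skew -0.17 deg, tray mid y -0.9, width 127.2
remaining fwd 179.9 mm, dir 81.8 deg block top z [0.0875, 0.0883, 0.0877] 0.0868
```

Request:
{"op": "step_arm", "data": {
  "rows": [0.012,0,0,0,0,0,0.25,0.024,0.001,0,0,0,0,0.25,0.036,0.001,0,0,0,0,0.25,0.048,0.001,0,0,0,0,0.25,0.06,0.002,0,0,0,0,0.25,0.072,0.002,0,0,0,0,0.25]
}}

```text
clock: 16.6
eef_pos: [0.5331, -0.0231, 0.0664]
orientation: [0.004, 0.746, 0.666, 0.0]
contact_force: [-1.2, -3.7, 10.3]
grip_width: 0.0641
grip_force: 6.0
```

Request:
{"op": "step_arm", "data": {
  "rows": [0.012,0,0,0,0,0,0.25,0.024,0.001,0,0,0,0,0.25,0.036,0.001,0,0,0,0,0.25,0.048,0.001,0,0,0,0,0.25,0.06,0.002,0,0,0,0,0.25]
}}

```text
clock: 17.1
eef_pos: [0.5349, -0.0112, 0.0664]
orientation: [0.004, 0.746, 0.666, 0.0]
contact_force: [0.0, -4.0, 10.8]
grip_width: 0.0643
grip_force: 6.1
```

```bash
python3 e.py
```

```text
t17.15 pos [534.9 -10.8  66.5] head 83.48 tilt [ 0.0053 -0.0042] F [-0.75 -3.55 10.45] T [-0.65  0.54  0.07] w 0.0639
step x in tool 12.6 mm, tray-tool skew -0.17 deg, tray mid y -0.9, width 127.2
remaining fwd 153.4 mm, dir 81.9 deg block top z [0.0881, 0.087, 0.0876] 0.0871
```

Request:
{"op": "step_arm", "data": {
  "rows": [0.012,0,0,0,0,0,0.25,0.024,0.001,0,0,0,0,0.25,0.036,0.001,0,0,0,0,0.25,0.048,0.001,0,0,0,0,0.25,0.06,0.002,0,0,0,0,0.25]
}}

```text
clock: 17.65
eef_pos: [0.5367, 0.0007, 0.0665]
orientation: [0.004, 0.746, 0.666, 0.0]
contact_force: [-1.6, -3.7, 12.0]
grip_width: 0.0641
grip_force: 6.2
```

Request:
{"op": "step_arm", "data": {
  "rows": [0.012,0,0,0,0,0,0.25,0.024,0.001,0,0,0,0,0.25,0.036,0.001,0,0,0,0,0.25,0.048,0.001,0,0,0,0,0.25]
}}

```text
clock: 18.05
eef_pos: [0.538, 0.0102, 0.0665]
orientation: [0.004, 0.746, 0.666, 0.0]
contact_force: [-1.3, -3.3, 10.7]
grip_width: 0.0643
grip_force: 6.4
```

```bash
python3 e.py
```

```text
t18.10 pos [538.1  10.7  66.5] head 83.48 tilt [ 0.0056 -0.004 ] F [-0.49 -3.75 10.04] T [-0.66  0.54  0.02] w 0.0641
step x in tool 12.6 mm, tray-tool skew -0.18 deg, tray mid y -0.8, width 127.2
remaining fwd 131.7 mm, dir 81.9 deg block top z [0.0885, 0.0881, 0.0881] 0.086
```

Request:
{"op": "step_arm", "data": {
  "rows": [0.01,0,0,0,0,0,0.25,0.02,0.001,0,0,0,0,0.25,0.03,0.001,0,0,0,0,0.25,0.04,0.001,0,0,0,0,0.25]
}}

```text
clock: 18.5
eef_pos: [0.5392, 0.0181, 0.0665]
orientation: [0.004, 0.746, 0.666, 0.001]
contact_force: [-1.4, -4.1, 10.4]
grip_width: 0.0638
grip_force: 6.3
```

Request:
{"op": "step_arm", "data": {
  "rows": [0.01,0,0.001,0,0,0,0.25,0.02,0.001,0.002,0,0,0,0.25,0.03,0.001,0.003,0,0,0,0.25]
}}

```text
clock: 18.8
eef_pos: [0.5402, 0.024, 0.0662]
orientation: [0.004, 0.746, 0.666, 0.001]
contact_force: [-0.6, -3.7, 12.1]
grip_width: 0.0641
grip_force: 6.9
```

```bash
python3 e.py
```

```text
t18.85 pos [540.2  24.4  66.2] head 83.47 tilt [ 0.006  -0.0042] F [ 0.1  -3.58 11.13] T [-0.75  0.52 -0.01] w 0.0644
step x in tool 12.6 mm, tray-tool skew -0.19 deg, tray mid y -0.8, width 127.3
remaining fwd 117.8 mm, dir 82.0 deg block top z [0.0883, 0.0881, 0.0874] 0.0871
```

Request:
{"op": "step_arm", "data": {
  "rows": [0.01,0,0,0,0,0,0.25,0.02,0,0.001,0,0,0,0.25]
}}

```text
clock: 19.05
eef_pos: [0.5406, 0.0283, 0.0656]
orientation: [0.003, 0.746, 0.666, 0.001]
contact_force: [0.8, -0.7, 0.8]
grip_width: 0.064
grip_force: 1.9
```

Request:
{"op": "step_arm", "data": {
  "rows": [0.01,0,0,0,0,0,0.25,0.02,0,0.001,0,0,0,0.25]
}}

```text
clock: 19.25
eef_pos: [0.5386, 0.0335, 0.0621]
orientation: [0.0, 0.746, 0.666, -0.0]
contact_force: [-0.6, -4.5, 7.2]
grip_width: 0.0642
grip_force: 5.6
```

```bash
python3 e.py
```

```text
t19.30 pos [538.7  33.9  62.1] head 83.51 tilt [-0.     -0.0007] F [-0.09 -1.44  3.52] T [-0.5  -0.11 -0.05] w 0.064
step x in tool 12.1 mm, tray-tool skew 0.16 deg, tray mid y 1.2, width 128.0
remaining fwd 108.6 mm, dir 80.5 deg block top z [0.0853, 0.0834, 0.0853] 0.0842
```

Request:
{"op": "step_arm", "data": {
  "rows": [0.008,0.001,-0.001,0,0,0,0.25,0.018,0.001,-0.002,0,0,0,0.25,0.03,0.002,-0.003,0,0,0,0.25,0.042,0.002,-0.003,0,0,0,0.25,0.054,0.003,-0.003,0,0,0,0.25,0.066,0.003,-0.003,0,0,0,0.25]
}}

```text
clock: 19.9
eef_pos: [0.5402, 0.0475, 0.0623]
orientation: [-0.001, 0.746, 0.666, -0.0]
contact_force: [-0.6, -1.5, -1.2]
grip_width: 0.0639
grip_force: 0.9
```

```bash
python3 e.py;  python3 - <<'E'
from h import *
d=grab('scene'); im=d['pixels'][:,:,::-1][90:330,240:460]; cv2.imwrite('pics/s3.png',cv2.resize(im,None,fx=2.4,fy=2.4))
E
```

```text
t19.95 pos [540.3  47.9  62.4] head 83.54 tilt [-0.001   0.0009] F [ 0.19 -0.67 -0.68] T [-0.12  0.07 -0.03] w 0.0638
step x in tool 12.2 mm, tray-tool skew 0.04 deg, tray mid y 1.1, width 128.0
remaining fwd 94.6 mm, dir 80.1 deg block top z [0.0851, 0.0837, 0.0854] 0.0852
```

View pics/s3.png

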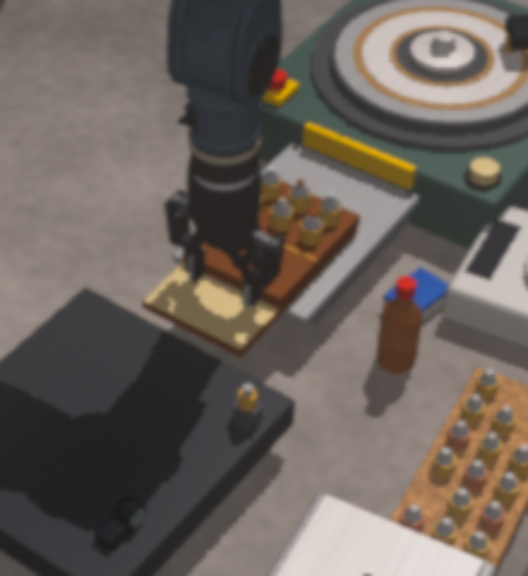

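The scene view shows the heel clear of the granite, the tray flat on the shelf and the dops upright. About 94 mm to go.

Request:
{"op": "step_arm", "data": {
  "rows": [0.012,0.001,0.001,0,0,0,0.25,0.024,0.001,0.002,0,0,0,0.25,0.036,0.002,0.003,0,0,0,0.25,0.048,0.002,0.003,0,0,0,0.25,0.06,0.003,0.003,0,0,0,0.25,0.072,0.003,0.003,0,0,0,0.25,0.084,0.004,0.003,0,0,0,0.25,0.096,0.005,0.003,0,0,0,0.25,0.108,0.005,0.003,0,0,0,0.25,0.12,0.006,0.003,0,0,0,0.25]
}}

```text
clock: 21.0
eef_pos: [0.5446, 0.071, 0.0623]
orientation: [-0.0, 0.746, 0.666, -0.0]
contact_force: [-1.2, -2.6, 1.2]
grip_width: 0.0641
grip_force: 1.1
```

Request:
{"op": "step_arm", "data": {
  "rows": [0.012,0.001,0,0,0,0,0.25,0.024,0.001,0,0,0,0,0.25,0.036,0.002,0,0,0,0,0.25,0.048,0.002,0,0,0,0,0.25,0.06,0.003,0,0,0,0,0.25,0.072,0.003,0,0,0,0,0.25,0.084,0.004,0,0,0,0,0.25,0.096,0.005,0,0,0,0,0.25,0.108,0.005,0,0,0,0,0.25,0.12,0.006,0,0,0,0,0.25]
}}

```text
clock: 22.0
eef_pos: [0.5485, 0.0947, 0.0623]
orientation: [-0.0, 0.746, 0.666, -0.0]
contact_force: [-0.8, -2.1, 0.9]
grip_width: 0.064
grip_force: 1.0
```

```bash
python3 e.py
```

```text
t22.05 pos [548.6  95.2  62.3] head 83.53 tilt [0.0001 0.0007] F [ 0.18 -0.71  0.95] T [-0.27 -0.02 -0.04] w 0.064
step x in tool 12.1 mm, tray-tool skew 0.00 deg, tray mid y 0.8, width 128.1
remaining fwd 46.6 mm, dir 80.0 deg block top z [0.0839, 0.0839, 0.0859] 0.0858
```

Request:
{"op": "step_arm", "data": {
  "rows": [0.012,0.001,0,0,0,0,0.25,0.024,0.001,0,0,0,0,0.25,0.036,0.002,0,0,0,0,0.25,0.048,0.002,0,0,0,0,0.25,0.06,0.003,0,0,0,0,0.25,0.072,0.003,0,0,0,0,0.25,0.084,0.004,0,0,0,0,0.25,0.096,0.005,0,0,0,0,0.25,0.108,0.005,0,0,0,0,0.25,0.12,0.006,0,0,0,0,0.25]
}}

```text
clock: 23.05
eef_pos: [0.5524, 0.1184, 0.0623]
orientation: [-0.0, 0.746, 0.666, -0.0]
contact_force: [-0.1, -2.0, 0.3]
grip_width: 0.064
grip_force: 1.0
```

Request:
{"op": "step_arm", "data": {
  "rows": [0.01,0.001,0,0,0,0,0.25,0.02,0.001,0,0,0,0,0.25,0.03,0.002,0,0,0,0,0.25,0.04,0.002,0,0,0,0,0.25,0.05,0.003,0,0,0,0,0.25,0.06,0.003,0,0,0,0,0.25,0.065,0.003,0,0,0,0,0.25]
}}

```text
clock: 23.75
eef_pos: [0.5545, 0.1313, 0.0623]
orientation: [-0.0, 0.746, 0.666, 0.0]
contact_force: [0.2, -1.8, -0.3]
grip_width: 0.064
grip_force: 0.9
```

```bash
python3 e.py
python3 - <<'E'
from h import *
d=grab('top'); cv2.imwrite('pics/t3.png',cv2.resize(d['pixels'][:,:,::-1][205:305,145:275],None,fx=6,fy=6,interpolation=cv2.INTER_CUBIC))
E
```

```text
t23.80 pos [554.5 131.4  62.3] head 83.52 tilt [0.0001 0.0003] F [-0.72 -1.38 -0.27] T [-0.27  0.05 -0.07] w 0.0642
step x in tool 12.5 mm, tray-tool skew 0.01 deg, tray mid y 0.8, width 128.0
remaining fwd 9.9 mm, dir 77.7 deg block top z [0.0848, 0.0848, 0.0846] 0.0841
```

View pics/t3.png

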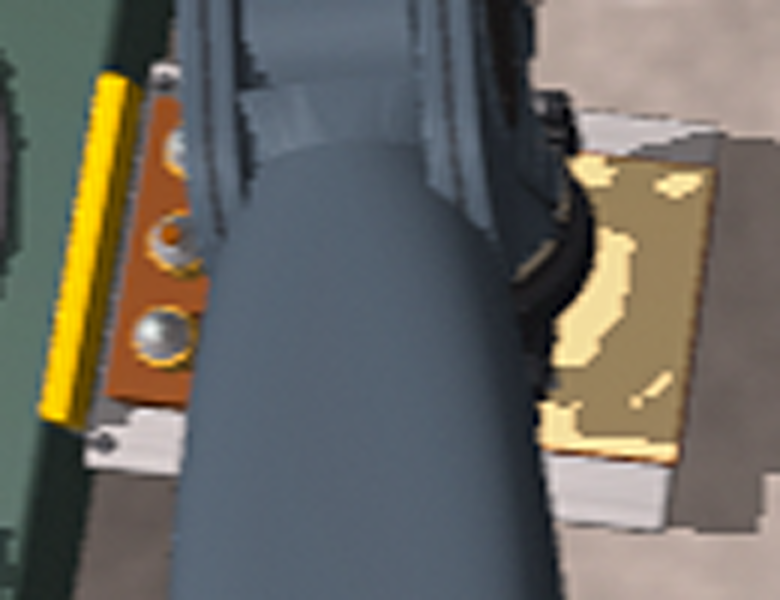

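The nose edge, (150,95)–(107,398), is parallel to the bar's face with a few millimetres left and about centred. I'll push straight in, slowly.

Request:
{"op": "step_arm", "data": {
  "rows": [0.006,0,0,0,0,0,0.25,0.012,0,0,0,0,0,0.25,0.018,0,0,0,0,0,0.25,0.023,0,0,0,0,0,0.25,0.028,0,0,0,0,0,0.25,0.032,0,0,0,0,0,0.25,0.036,0,0,0,0,0,0.25]
}}

```text
clock: 24.55
eef_pos: [0.5553, 0.1383, 0.0623]
orientation: [0.0, 0.746, 0.666, -0.0]
contact_force: [-0.5, -2.2, -1.0]
grip_width: 0.0644
grip_force: 0.9
```

Request:
{"op": "step_arm", "data": {
  "rows": [0.004,0,0,0,0,0,0.25,0.008,0,0,0,0,0,0.25,0.01,0,0,0,0,0,0.25]
}}

```text
clock: 24.85
eef_pos: [0.5555, 0.1403, 0.0623]
orientation: [-0.0, 0.746, 0.666, 0.0]
contact_force: [-0.1, -1.7, -1.0]
grip_width: 0.0643
grip_force: 0.9
```

```bash
python3 e.py
```

```text
t24.90 pos [555.5 140.4  62.3] head 83.52 tilt [-0.0001  0.0001] F [-1.07 -0.98 -0.58] T [-0.31  0.03 -0.  ] w 0.0642
step x in tool 12.5 mm, tray-tool skew 0.01 deg, tray mid y 0.9, width 128.1
remaining fwd 1.4 mm, dir 31.8 deg block top z [0.084, 0.0847, 0.0847] 0.0852
```

Request:
{"op": "step_arm", "data": {
  "rows": [0.004,0,0,0,0,0,0.25,0.008,0,0,0,0,0,0.25,0.011,0,0,0,0,0,0.25]
}}

```text
clock: 25.2
eef_pos: [0.5558, 0.1424, 0.0623]
orientation: [-0.0, 0.746, 0.666, -0.0]
contact_force: [0.1, -2.2, -1.0]
grip_width: 0.0641
grip_force: 0.9
```

Request:
{"op": "step_arm", "data": {
  "rows": [0.003,0,0,0,0,0,0.25,0.006,0,0,0,0,0,0.25,0.006,0,0,0,0,0,0.25]
}}

```text
clock: 25.5
eef_pos: [0.5558, 0.1435, 0.0623]
orientation: [0.0, 0.746, 0.666, -0.0]
contact_force: [-0.4, -1.8, -0.9]
grip_width: 0.0638
grip_force: 1.1
```

Request:
{"op": "step_arm", "data": {
  "rows": [0.003,0,0,0,0,0,0.25,0.006,0,0,0,0,0,0.25,0.009,0,0,0,0,0,0.25,0.009,0,0,0,0,0,0.25]
}}

```text
clock: 25.9
eef_pos: [0.5557, 0.1436, 0.0623]
orientation: [0.001, 0.746, 0.666, -0.002]
contact_force: [-2.1, -6.4, 0.7]
grip_width: 0.0641
grip_force: 3.3
```

Request:
{"op": "step_arm", "data": {
  "rows": [0.003,0,0,0,0,0,0.25,0.006,0,0,0,0,0,0.25,0.006,0,0,0,0,0,0.25]
}}

```text
clock: 26.2
eef_pos: [0.5556, 0.1437, 0.0623]
orientation: [0.002, 0.747, 0.665, -0.003]
contact_force: [-2.2, -8.7, 1.1]
grip_width: 0.0642
grip_force: 4.6
```

Request:
{"op": "step_arm", "data": {
  "rows": [-0.01,0,-0.002,0,0,0,0.25,-0.025,0,-0.008,0,0,0,0.25,-0.05,0,-0.02,0,0,0,0.25,-0.08,0,-0.1,0,0,0,0.25,-0.2,0,-0.25,0,0,0,0.25,-0.4,0,-0.4,0,0,0,0.25,-0.6,0,-0.55,0,0,0,0.25,-0.8,0,-0.65,0,0,0,0.25,-1,0,-0.7,0,0,0,0.25,-1,0,-0.7,0,0,0,0.25]
}}

```text
clock: 27.2
eef_pos: [0.5351, -0.0564, 0.2057]
orientation: [0.003, 0.748, 0.664, 0.002]
contact_force: [-0.3, 0.1, 0.1]
grip_width: 0.064
grip_force: 0.0
```

Request:
{"op": "step_arm", "data": {
  "rows": [-0.2,-0.2,0,0,0,0,0.25,-0.4,-0.4,0,0,0,0,0.25,-0.6,-0.6,0,0,0,0,0.25,-0.6,-0.6,0,0,0,0,0.25]
}}

```text
clock: 27.6
eef_pos: [0.3987, -0.1586, 0.2025]
orientation: [0.0, 0.747, 0.665, 0.0]
contact_force: [0.8, 0.2, 0.8]
grip_width: 0.0639
grip_force: 0.0
```

Run:
```python
from h import *
st()
d=grab('top'); cv2.imwrite('pics/t4.png',cv2.resize(d['pixels'][:,:,::-1][205:305,145:275],None,fx=6,fy=6,interpolation=cv2.INTER_CUBIC))
```

```text
t27.60 pos [ 398.7 -158.6  202.5] head 83.41 tilt [0.0003 0.0001] F [0.78 0.15 0.85] T [ 0.02  0.03 -0.02] w 0.0639
```

View pics/t4.png

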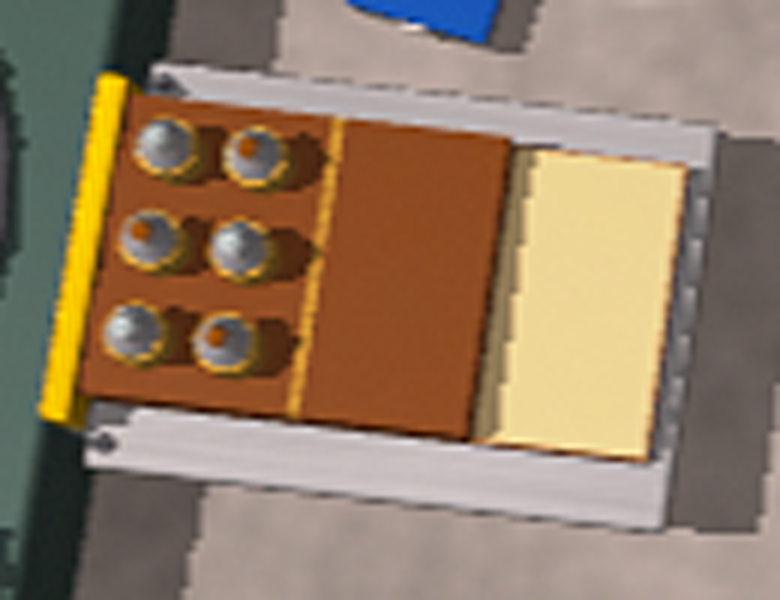

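The nose lies flush along the bar, all six dops are standing, the tray is square and the arm is clear.

```bash
python3 -c "
from bench import r
print(r.finish_job())"
```

```text
the job is handed in; nothing more can be done
None
```

The tray is on the loading shelf with its nose square against the yellow stop bar (about 3 mm off centre). All six dops are standing and the job is handed in at about 28 s. During the crossing the heel rode up to about 1.4° high after the nose landed, the downward force peaked briefly near 14 N, and the heel dropped about 4 mm when it left the granite.

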